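# Free the seized purge valve

### The arm

A 7-joint arm with a two-finger parallel gripper is mounted at the origin on the work surface. World frame = base frame: x ahead of the robot, y to its left, z up, the work surface at z = 0. Lengths are in m, angles in rad, forces in N, time in s.
With the tool pointing down it reaches from about 0.425 to 0.875 m from the base axis. Payload 4.7 kg.
Tool frame: the origin (TCP) lies between the finger pads; the fingertips stand 14 mm ahead of it and the grasp point (between the pads) lies 5 mm behind it; z points along the fingers, y is the line along which they close (so a half turn about z gives the same grasp; the last joint's range is limited). The gripper opens to 87 mm and grips with 3 to 60 N. Pads are 19 mm wide; open, the fingers measure 117 mm over their backs; the gripper's body (75 mm by 190 mm) begins 51 mm behind the grasp point.
Start: joints at [1.287, 0.321, -0.07, 1.45, 0.023, 1.371, -0.057], TCP at [0.191, -0.621, 0.237] pointing down, gripper open.
Joint ranges: [-2.86, 2.86], [-0.3, 2.09], [-1.38, 1.24], [0.06, 2.45], [-1.56, 4.7], [0.09, 2.05], [-2.69, 2.69]. Speed limits (rad/s): [2.57, 2.57, 3.14, 3.14, 3.14, 3.14, 3.14].

### API

Orientations are given as a rotation vector (axis times angle).
In Python, from bench import ctrl gives the robot as it stands.
- The arm moves only by the tool step_arm, never from a script. Its argument "commands" is a list of rows, each an object with "travel": the shift along the tool's x, y, z in m, a list of three; "turn": the turn, a rotation vector about the tool's x, y, z in degrees, a list of three. A call has 1 to 5 rows; each row is the pose to reach, as a shift and turn from the pose commanded when the call began, along the tool's axes at that moment; what a row does not reach only later rows make up. A row lasts 1/10 s, in which the tool goes at most 50 mm and 8.59 degrees, less where a joint would pass 70% of its speed; a pose out of reach is approached as far as the arm can. A call with a gripper value outside its range is refused whole. "gripper" is the opening, from 0 (shut) to 1 (fully open), set as the call begins (left out, the last holds). The fingers move at their own pace and stop on an object; "force" is the grip in N (left out, the last holds). Time passes only in rows, so rows that repeat a pose let the fingers close. It gives the time, the measured TCP pose, the force, the opening and the grip force at its end, in the units of the state.
- ctrl.get_state(): the state, without advancing time (a new reading comes with each control period).
- ctrl.get_image(name): name is "side" or "top" or "wrist"; returns the picture (420x560x3 uint8, red, green, blue); there is no depth.
- ctrl.camera_model(name): a dict with "fx", "fy", "cx", "cy" (pixels), "R" (3x3) and "t" (3): a world point X has camera coordinates R X + t; the wrist camera has in their place "T_tool_cam" (4x4, takes a point from camera to tool coordinates, whose origin is the TCP and whose axes are the flange's). Camera axes: x right, y down, z forward; pixel columns grow to the right and rows downward; lengths in m; the calibration is good to about 2 mm. A picture is of the moment at which its call begins: read the wrist's pose just before it. camera_model takes no time and is no camera call.
- ctrl.close_job(): hands the job in; it is judged then, once.
The state is a dict: "time": time; "joint_positions": joint angles; "qd": joint speeds; "joint_torque": joint torques, N m; "position": TCP position; "tool_rot": TCP orientation; "ft_force": force on the tool from outside, world axes, zero at the start; "torque": the same for the moment, N m; "grip_width": opening from 0.0 (shut) to 1.0 (fully open); "grip_force": force on a finger pad.
Only numpy, scipy, OpenCV 4.12 (cv2) and the standard library are available. Lean on these libraries where they do the work, as an engineer would, in place of code of your own. Each camera call takes 0.05 s, during which the arm holds its last target. There are 200 camera calls.

### The job

The purge valve, the one with the straight bar-shaped knob, is seized with dried salt. Grip the bar from above and rock it back and forth in small arcs, to its stop each way, until it breaks free; then turn it anticlockwise (seen from above) to its open stop and let go. Leave the other two valves, with the round knob and with the lever, as they are set.

Things in the scene. Friction and masses are not known exactly. Their poses are not given: they have to be found in the camera images.
- purge_grip (a point): Centre of the seized purge knob's bar, on its upright turning axis, 88 mm above the bench; turns with it. Black bar 60 mm long (x axis), 14 mm thick (y), 36 mm tall (top at 102 mm), z up. Below it a neck 24 mm across, 8 mm high, white salt flecks round it, on a bolted steel block 60 mm square, top at 58 mm. The three valves are about 0.16 m or more apart, in any order.
- purge (a joint): Its angle, rad, growing anticlockwise from above; starts within 0.08 of 0. Seized, it gives 0.25 either way to firm stops (friction 0.12 N m; stays where left). Swings to 0.2 or more on alternate sides free it: anticlockwise, clockwise, anticlockwise, clockwise; on the next anticlockwise swing the stop gives way and it turns on to the open stop at 1.15. More swings do no harm.
- metering (a joint): Bystander: angle in rad of the round black knob (44 mm in diameter, top 96 mm above the bench) of the metering valve, on a like steel block. It turns easily and must not be turned.
- lever_end (a point): Bystander: the end of the one-sided lever of the shut-off valve, a third like block; the lever reaches 75 mm out from its axis, 17 mm wide, its top 86 mm above the bench. It must not be moved.

How it is judged:
On the way, in this order (a step that is already met when the one before it is completed fails the run):
1. the seized knob is rocked anticlockwise (value of joint purge above 0.15 rad).
2. it is rocked back clockwise (value of joint purge below -0.13 rad).
3. it has broken free (value of joint purge above 0.6 rad).
At the end, for the whole second after the job is handed in: The purge knob stands open, turned anticlockwise past 0.95 rad (the open stop is at 1.15), at rest (value of joint purge above 0.95 rad and velocity of joint purge between -0.05 and 0.05 rad/s); the robot touches nothing.
It fails at once if the round metering knob is turned by more than 10 degrees (value of joint metering above 0.19 rad or value of joint metering below -0.19 rad).
It fails at once if the end of the shut-off lever is moved by more than 12 mm (distance of lever_end from where it was at the start of the episode above 0.012 m).
It also fails if it takes over 42 s, if anything falls off the work surface, if the arm or the gripper's body presses on something with over 40 N, if the wrist force passes 120 N, or if a joint passes its speed limit or range.

## Working session

There is one attempt and no reset: what is moved stays moved. The work goes in short steps, Python scripts to look and compute and a tool call to move; the robot and the scene stay as the last step left them, time stands still between calls to the robot, and variables do not carry over. Pictures are saved under pics/ and viewed, at most 10 in all, crops included, and the job is handed in when it is done.

Besides the shell and the picture viewer there is one more tool, called after ">>>" as name(argument=value, ...), one argument or row to a line, values as JSON. step_arm: Moves the arm, as the interface text tells. Its arguments: {"type":"object","properties":{"commands":{"type":"array"},"gripper":{"type":"number"},"force":{"type":"number"}},"required":["commands"]}

```bash
mkdir -p pics
python3 - <<'E'
from bench import ctrl
import cv2
s=ctrl.get_state();print(s['time'],s['position'],s['tool_rot'],s['grip_width'])
for n in('top','wrist'):
    cv2.imwrite(f'pics/{n}0.png',ctrl.get_image(n)[:,:,::-1]); print(ctrl.camera_model(n))
E
```

```text
0.0 [ 0.19052569 -0.62089082  0.23546057] [-3.10494348e+00 -4.65921423e-01  6.16264634e-04] 1.0014043750965231
{'fx': 446.0296171878919, 'fy': 446.0296171878919, 'cx': 279.82303954440107, 'cy': 207.33830801903778, 'R': array([[-0.01111005, -0.99991242, -0.00719192],
       [-0.99482498,  0.01177938, -0.10091826],
       [ 0.10099414,  0.0060335 , -0.99486873]]), 't': array([0.01062378, 0.56810931, 0.69391835])}
{'fx': 317.54067041152837, 'fy': 317.54067041152837, 'cx': 275.995653798952, 'cy': 206.67306468220005, 'T_tool_cam': array([[ 4.11897277e-04, -9.58087178e-01, -2.86476509e-01,
         7.89373844e-02],
       [ 9.99999397e-01,  1.03038349e-04,  1.09320415e-03,
        -1.84316789e-04],
       [-1.01786681e-03, -2.86476786e-01,  9.58086643e-01,
        -1.48421246e-01],
       [ 0.00000000e+00,  0.00000000e+00,  0.00000000e+00,
         1.00000000e+00]])}
```

View pics/top0.png

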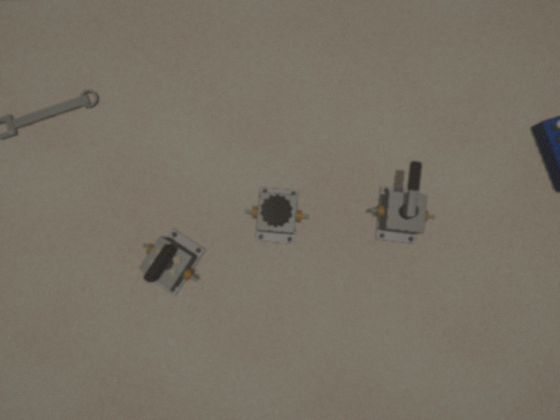

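The round knob is at (277,210) and the lever at (412,190). The bar knob (purge) is at lower left, centred near (160,262) and running from about (147,280) to (174,247). I'll measure it by segmentation.

```bash
cat > h.py <<'E'
import numpy as np,cv2
from scipy.spatial.transform import Rotation as Ro
def ray(m,uv,z,R,t):
    d=R.T@np.array([(uv[0]-m['cx'])/m['fx'],(uv[1]-m['cy'])/m['fy'],1]);c=-R.T@t
    return c+d*(z-c[2])/d[2]
def togo(s,p,d):
    "shift in tool axes to p, and angle of bar direction d in tool xy"
    A=Ro.from_rotvec(s['tool_rot']).as_matrix(); b=A.T@np.array(d)
    return A.T@(np.array(p)-s['position']), np.degrees(np.arctan2(b[1],b[0])), A
E
python3 - <<'E'
from h import *; from bench import ctrl
s=ctrl.get_state(); m=ctrl.camera_model('top'); R,t=m['R'],m['t']
im=cv2.imread('pics/top0.png'); g=im.max(2)
cv2.imwrite('pics/crop0.png',cv2.resize(im[215:305,120:220],None,fx=6,fy=6,interpolation=2))
mask=((g<50)*255).astype('uint8'); mask[:, :130]=0; mask[:,215:]=0; mask[:220]=0; mask[305:]=0
n,l,st,ce=cv2.connectedComponentsWithStats(mask); i=1+st[1:,4].argmax(); print(st[i],ce[i])
pts=np.argwhere(l==i)[:,::-1].astype('float32'); r=cv2.minAreaRect(pts);print(r)
b=cv2.boxPoints(r)
for z in(.102,.088):
    P=np.array([ray(m,u,z,R,t) for u in b]); print(z,P.mean(0),np.linalg.norm(P[1]-P[0]),np.linalg.norm(P[2]-P[1]))
v=max(P[1]-P[0],P[2]-P[1],key=np.linalg.norm); v/=np.linalg.norm(v); print(v,np.degrees(np.arctan2(v[1],v[0])))
print(togo(s,[*P.mean(0)[:2],.088],v))
E
```

```text
[145 245  32  36 445] [160.93483146 262.3505618 ]
((161.2598419189453, 262.67669677734375), (12.569283485412598, 42.50402069091797), 34.215702056884766)
0.102 [0.48279339 0.175208   0.102     ] 0.06023692675889765 0.018374467039283422
0.088 [0.48252429 0.17901199 0.088     ] 0.06154284266711005 0.018772819181443173
[ 0.8293069 -0.5587934  0.       ] -33.97239444030596
(array([ 0.51387256, -0.67884541,  0.14868835]), np.float64(51.033630326466735), array([[ 9.55991500e-01,  2.93393784e-01, -5.82777024e-04],
       [ 2.93394352e-01, -9.55990116e-01,  1.62827131e-03],
       [-7.94043930e-05, -1.72759702e-03, -9.99998505e-01]]))
```

View pics/crop0.png

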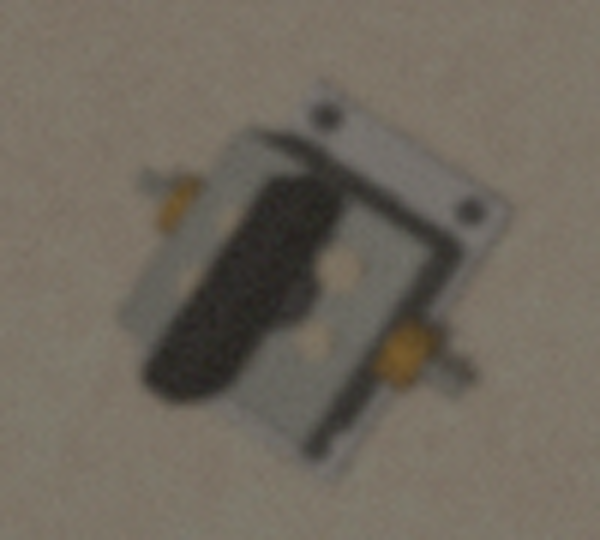

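The bar centre is about (0.482, 0.177), with its axis at -34°/146°. The measured size is 60 x 18 mm, which includes a visible side face, and the reach is 0.51 m, so it is plausible. I'll go over it by an outer waypoint.

>>> step_arm(
  commands=[
    {"travel": [0.04,-0.02,0],"turn": [0,0,0]},
    {"travel": [0.08,-0.037,0],"turn": [0,0,0]},
    {"travel": [0.12,-0.056,0],"turn": [0,0,0]},
    {"travel": [0.16,-0.075,0],"turn": [0,0,0]},
    {"travel": [0.205,-0.093,0],"turn": [0,0,0]},
  ],
  gripper=1,
)

```text
time: 0.6
position: [0.3596, -0.4712, 0.2362]
tool_rot: [-3.107, -0.464, 0.001]
ft_force: [1.1, -0.7, 0.5]
grip_width: 1.002
grip_force: 0.0
```

>>> step_arm(
  commands=[
    {"travel": [0.04,-0.02,0],"turn": [0,0,0]},
    {"travel": [0.08,-0.037,0],"turn": [0,0,0]},
    {"travel": [0.12,-0.056,0],"turn": [0,0,0]},
    {"travel": [0.16,-0.075,0],"turn": [0,0,0]},
    {"travel": [0.205,-0.093,0],"turn": [0,0,0]},
  ],
)

```text
time: 1.1
position: [0.5284, -0.3224, 0.2363]
tool_rot: [3.107, 0.464, -0.002]
ft_force: [0.1, -0.1, 0.1]
grip_width: 1.0
grip_force: 0.0
```

>>> step_arm(
  commands=[
    {"travel": [0.01,-0.048,0],"turn": [0,0,0]},
    {"travel": [0.02,-0.096,0],"turn": [0,0,0]},
    {"travel": [0.03,-0.144,0],"turn": [0,0,0]},
    {"travel": [0.04,-0.192,0],"turn": [0,0,0]},
    {"travel": [0.05,-0.24,0],"turn": [0,0,0]},
  ],
)

```text
time: 1.6
position: [0.5047, -0.0772, 0.2361]
tool_rot: [3.107, 0.466, -0.001]
ft_force: [0.8, 0.7, 0.4]
grip_width: 0.999
grip_force: 0.0
```

>>> step_arm(
  commands=[
    {"travel": [0.01,-0.048,0],"turn": [0,0,-8]},
    {"travel": [0.02,-0.096,0],"turn": [0,0,-16]},
    {"travel": [0.03,-0.144,0],"turn": [0,0,-24]},
    {"travel": [0.04,-0.192,0],"turn": [0,0,-32]},
    {"travel": [0.05,-0.24,0],"turn": [0,0,-40]},
  ],
)

```text
time: 2.1
position: [0.4821, 0.1666, 0.2364]
tool_rot: [2.755, 1.508, -0.0]
ft_force: [1.2, -0.1, 0.2]
grip_width: 1.001
grip_force: 0.0
```

>>> step_arm(
  commands=[
    {"travel": [0,0,0],"turn": [0,0,-8]},
    {"travel": [0,0,0],"turn": [0,0,-16]},
    {"travel": [0,0,0],"turn": [0,0,-24]},
    {"travel": [0,0,0],"turn": [0,0,-32]},
    {"travel": [0,0,0],"turn": [0,0,-40]},
  ],
)

```text
time: 2.6
position: [0.4825, 0.1649, 0.2361]
tool_rot: [-2.073, -2.36, 0.001]
ft_force: [-0.8, 0.6, 0.2]
grip_width: 1.0
grip_force: 0.0
```

>>> step_arm(
  commands=[
    {"travel": [0,0,0],"turn": [0,0,-8]},
    {"travel": [0,0,0],"turn": [0,0,-16]},
    {"travel": [0,0,0],"turn": [0,0,-24]},
    {"travel": [0,0,0],"turn": [0,0,-32]},
    {"travel": [0,0,0],"turn": [0,0,-40]},
  ],
)

```text
time: 3.1
position: [0.4825, 0.1648, 0.2361]
tool_rot: [-1.141, -2.926, 0.001]
ft_force: [-0.7, 0.3, 0.4]
grip_width: 1.001
grip_force: 0.0
```

>>> step_arm(
  commands=[
    {"travel": [0,0,0],"turn": [0,0,-8]},
    {"travel": [0,0,0],"turn": [0,0,-9]},
    {"travel": [0,0,0],"turn": [0,0,-9]},
  ],
)

```text
time: 3.4
position: [0.4826, 0.1648, 0.2363]
tool_rot: [-0.921, -3.003, 0.0]
ft_force: [0.8, 0.1, 0.0]
grip_width: 1.001
grip_force: 0.0
```

Run:
```python
from h import *; from bench import ctrl
s=ctrl.get_state(); m=ctrl.camera_model('wrist')
im=ctrl.get_image('wrist')[:,:,::-1]; cv2.imwrite('pics/wrist1.png',im)
print(s['time'],s['joint_positions'],togo(s,[.482,.177,.083],[-.829,.559,0]))
```

```text
3.4 [ 0.40208973  0.06905662 -0.80851486  1.76886314  0.05141587  1.325857
  0.55804263] (array([0.00730209, 0.00978571, 0.15326887]), np.float64(-0.09979133429823778), array([[-8.28140133e-01,  5.60520876e-01, -5.18408228e-04],
       [ 5.60521016e-01,  8.28140182e-01, -1.71051378e-04],
       [ 3.33436816e-04, -4.32233218e-04, -9.99999851e-01]]))
```

View pics/wrist1.png

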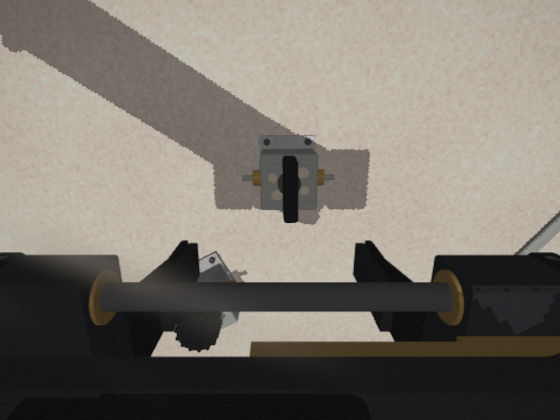

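The bar is centred near (290,189) in the wrist view and nearly upright in the picture. It is slightly off the tool axis.

Run:
```python
from h import *; from bench import ctrl
s=ctrl.get_state(); m=ctrl.camera_model('wrist'); T=m['T_tool_cam']
A=Ro.from_rotvec(s['tool_rot']).as_matrix(); M=np.eye(4); M[:3,:3]=A; M[:3,3]=s['position']; W=np.linalg.inv(M@T); R,t=W[:3,:3],W[:3,3]
g=cv2.imread('pics/wrist1.png').max(2); mask=((g<40)*255).astype('uint8'); mask[:,:265]=0; mask[:,314:]=0; mask[:150]=0; mask[235:]=0
n,l,st,ce=cv2.connectedComponentsWithStats(mask); i=1+st[1:,4].argmax(); print(st[i],ce[i])
for v in (160,165,170,200,205,210,215,220): 
    x=np.where(l[v]==i)[0]; print(v,x.min(),x.max())
pts=np.argwhere(l==i)[:,::-1].astype('float32'); r=cv2.minAreaRect(pts); b=cv2.boxPoints(r); print(r)
for z in(.102,.095):
    P=np.array([ray(m,u,z,R,t) for u in b]); a=P[1]-P[0];c=P[2]-P[1]
    v=max(a,c,key=np.linalg.norm); print(z,P.mean(0),np.linalg.norm(a),np.linalg.norm(c)); print(togo(s,[*P.mean(0)[:2],.083],v)[:2])
```

```text
[282 156  18  67 995] [289.95175879 188.49748744]
160 283 295
165 283 297
170 283 297
200 283 297
205 283 297
210 284 297
215 284 297
220 285 296
((290.5, 189.0), (66.0, 17.0), 90.0)
0.102 [0.48189504 0.18147227 0.102     ] 0.015082541046744434 0.06205299935412359
(array([0.00994409, 0.01336771, 0.15332521]), np.float64(178.7827123215127))
0.095 [0.48349152 0.18078376 0.095     ] 0.015455915089769198 0.06358914496638185
(array([0.00823608, 0.01369246, 0.15332471]), np.float64(178.7827123215127))
```

>>> step_arm(
  commands=[
    {"travel": [0.009,0.0125,0.03],"turn": [0,0,-1]},
    {"travel": [0.009,0.0125,0.065],"turn": [0,0,-1]},
    {"travel": [0.009,0.0125,0.1],"turn": [0,0,-1]},
    {"travel": [0.009,0.0125,0.135],"turn": [0,0,-1]},
    {"travel": [0.009,0.0125,0.152],"turn": [0,0,-1]},
  ],
)

```text
time: 3.95
position: [0.4804, 0.1795, 0.0814]
tool_rot: [-0.893, -3.008, 0.003]
ft_force: [-0.7, -0.6, -0.4]
grip_width: 1.0
grip_force: 0.0
```

>>> step_arm(
  commands=[
    {"travel": [0,0,0],"turn": [0,0,0]},
    {"travel": [0,0,0],"turn": [0,0,0]},
    {"travel": [0,0,0],"turn": [0,0,0]},
    {"travel": [0,0,0],"turn": [0,0,0]},
    {"travel": [0,0,0],"turn": [0,0,0]},
  ],
  gripper=0,
  force=15,
)

```text
time: 4.45
position: [0.483, 0.1804, 0.0855]
tool_rot: [0.891, 3.011, 0.001]
ft_force: [0.5, 0.3, 0.4]
grip_width: 0.631
grip_force: 0.0
```

>>> step_arm(
  commands=[
    {"travel": [0,0,0],"turn": [0,0,0]},
    {"travel": [0,0,0],"turn": [0,0,0]},
    {"travel": [0,0,0],"turn": [0,0,0]},
  ],
)

```text
time: 4.75
position: [0.4824, 0.1803, 0.0846]
tool_rot: [0.891, 3.012, -0.0]
ft_force: [0.2, -0.1, 0.2]
grip_width: 0.354
grip_force: 0.0
```

Run:
```python
from h import *; from bench import ctrl
s=ctrl.get_state(); A=Ro.from_rotvec(s['tool_rot']).as_matrix()
print(s['time'],s['position'],s['grip_width']*87,s['grip_force'],A.T@s['ft_force'],A.T@s['torque'])
cv2.imwrite('pics/wrist2.png',ctrl.get_image('wrist')[:,:,::-1])
```

```text
4.75 [0.48236476 0.18026274 0.08460966] 30.817617298744196 0.0 [-0.27014889  0.03394393 -0.2028923 ] [-0.06541184 -0.06592822  0.0079029 ]
```

View pics/wrist2.png

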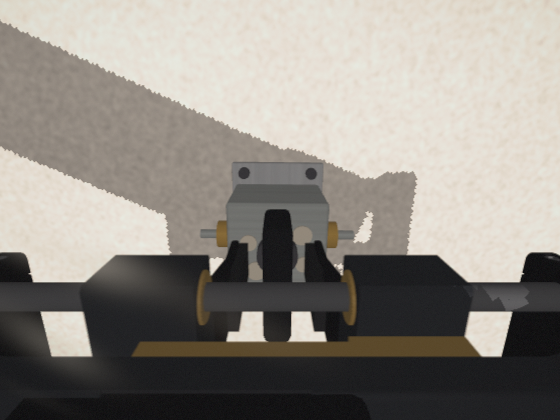

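The bar at u≈277 sits exactly between the fingers, so I'll close.

>>> step_arm(
  commands=[
    {"travel": [0,0,0],"turn": [0,0,0]},
    {"travel": [0,0,0],"turn": [0,0,0]},
    {"travel": [0,0,0],"turn": [0,0,0]},
    {"travel": [0,0,0],"turn": [0,0,0]},
    {"travel": [0,0,0],"turn": [0,0,0]},
  ],
  force=30,
)

```text
time: 5.3
position: [0.4825, 0.1807, 0.0845]
tool_rot: [0.89, 3.012, 0.001]
ft_force: [2.4, 2.4, -1.8]
grip_width: 0.156
grip_force: 30.0
```

```bash
cat > st.py <<'E'
from h import *; from bench import ctrl
s=ctrl.get_state(); A=Ro.from_rotvec(s['tool_rot']).as_matrix()
print(s['time'],s['position'],s['grip_width']*87,s['grip_force'],'yaw',np.degrees(np.arctan2(A[1,0],A[0,0])),A.T@s['ft_force'],A.T@s['torque'],s['joint_positions'][6])
E
python3 st.py
```

```text
5.3 [0.48254473 0.1807136  0.08449839] 13.580823136048089 29.999307710677385 yaw 147.065561674259 [-0.71059403  3.30227057  1.84782794] [-0.71912538 -0.26056061  0.05731892] 0.41684192938197745
```

>>> step_arm(
  commands=[
    {"travel": [0,0,0],"turn": [0,0,-4]},
    {"travel": [0,0,0],"turn": [0,0,-8]},
    {"travel": [0,0,0],"turn": [0,0,-12]},
    {"travel": [0,0,0],"turn": [0,0,-14]},
    {"travel": [0,0,0],"turn": [0,0,-14]},
  ],
)

```text
time: 5.8
position: [0.4825, 0.1804, 0.0845]
tool_rot: [0.517, 3.099, 0.0]
ft_force: [0.3, 1.5, -1.7]
grip_width: 0.156
grip_force: 30.0
```

```bash
python3 st.py
```

```text
5.8 [0.48245243 0.18042236 0.08453204] 13.542773976716049 29.999249568209052 yaw 161.07027625742498 [0.20007857 1.50914515 1.68280223] [-0.57082528 -0.32399416 -0.05247136] 0.6494746661197324
```

>>> step_arm(
  commands=[
    {"travel": [0,0,0],"turn": [0,0,-2]},
    {"travel": [0,0,0],"turn": [0,0,-3]},
    {"travel": [0,0,0],"turn": [0,0,-3]},
  ],
)

```text
time: 6.1
position: [0.4824, 0.1804, 0.0845]
tool_rot: [-0.438, -3.111, -0.001]
ft_force: [1.3, 2.3, -2.2]
grip_width: 0.159
grip_force: 30.0
```

```bash
python3 st.py
```

```text
6.1 [0.4824361  0.18039076 0.08453169] 13.794178573438007 29.99953145161271 yaw 163.9687453234759 [-0.64529111  2.54456512  2.21587196] [-0.69410955 -0.37004121  0.5585058 ] 0.697833775648415
```

At the stop: the torque has risen to 0.56 N m. Now I'll swing clockwise to just past the other stop (yaw about 132°).

>>> step_arm(
  commands=[
    {"travel": [0,0,0],"turn": [0,0,8]},
    {"travel": [0,0,0],"turn": [0,0,16]},
    {"travel": [0,0,0],"turn": [0,0,24]},
    {"travel": [0,0,0],"turn": [0,0,31]},
    {"travel": [0,0,0],"turn": [0,0,32]},
  ],
)

```text
time: 6.6
position: [0.4828, 0.181, 0.0845]
tool_rot: [1.276, 2.87, 0.002]
ft_force: [3.4, 4.6, -5.1]
grip_width: 0.156
grip_force: 30.0
```

```bash
python3 st.py
```

```text
6.6 [0.48275358 0.18096267 0.08452473] 13.587653953109005 30.000469610095024 yaw 132.0453080961848 [1.13056676 5.5623501  5.13395275] [-1.20648435 -0.05445091 -0.12495895] 0.16604885195002955
```

>>> step_arm(
  commands=[
    {"travel": [0,0,0],"turn": [0,0,2]},
    {"travel": [0,0,0],"turn": [0,0,2]},
  ],
)

```text
time: 6.8
position: [0.4827, 0.181, 0.0846]
tool_rot: [1.319, 2.85, 0.002]
ft_force: [4.2, 3.6, -4.7]
grip_width: 0.159
grip_force: 30.0
```

```bash
python3 st.py
```

```text
6.8 [0.48269349 0.18103054 0.08456664] 13.870499168434817 29.99923492781818 yaw 130.3199061133305 [0.04815565 5.51466145 4.72977195] [-1.1947686  -0.00360904 -0.61143768] 0.13660606463333808
```

Both stops are found, at yaw about 163° and 131.5°. I'll repeat: anticlockwise, clockwise, then the anticlockwise swing that frees it.

>>> step_arm(
  commands=[
    {"travel": [0,0,0],"turn": [0,0,-8]},
    {"travel": [0,0,0],"turn": [0,0,-16]},
    {"travel": [0,0,0],"turn": [0,0,-24]},
    {"travel": [0,0,0],"turn": [0,0,-32]},
    {"travel": [0,0,0],"turn": [0,0,-34]},
  ],
)

```text
time: 7.3
position: [0.4823, 0.1803, 0.0845]
tool_rot: [-0.429, -3.112, -0.001]
ft_force: [1.4, 2.3, -2.7]
grip_width: 0.158
grip_force: 30.0
```

```bash
python3 st.py
```

```text
7.3 [0.48231445 0.18034984 0.08453948] 13.733131919731898 30.004714073147625 yaw 164.31428873863945 [-0.72860333  2.57406316  2.6778248 ] [-0.83735414 -0.4295879   0.6521732 ] 0.704495686809871
```

>>> step_arm(
  commands=[
    {"travel": [0,0,0],"turn": [0,0,8]},
    {"travel": [0,0,0],"turn": [0,0,16]},
    {"travel": [0,0,0],"turn": [0,0,24]},
    {"travel": [0,0,0],"turn": [0,0,32]},
    {"travel": [0,0,0],"turn": [0,0,34]},
  ],
)

```text
time: 7.8
position: [0.4827, 0.181, 0.0846]
tool_rot: [1.324, 2.848, 0.002]
ft_force: [2.7, 2.9, -4.7]
grip_width: 0.161
grip_force: 30.0
```

```bash
python3 st.py
```

```text
7.8 [0.48270737 0.18101735 0.08456075] 14.030339679041758 30.010658358223736 yaw 130.11727916080991 [0.53503671 3.92200129 4.72350805] [-1.29002869 -0.01211623 -0.63333371] 0.13419601970250436
```

>>> step_arm(
  commands=[
    {"travel": [0,0,0],"turn": [0,0,-8]},
    {"travel": [0,0,0],"turn": [0,0,-16]},
    {"travel": [0,0,0],"turn": [0,0,-24]},
    {"travel": [0,0,0],"turn": [0,0,-32]},
    {"travel": [0,0,0],"turn": [0,0,-36]},
  ],
)

```text
time: 8.3
position: [0.4823, 0.1803, 0.0845]
tool_rot: [-0.371, -3.119, 0.0]
ft_force: [1.7, 3.4, -2.2]
grip_width: 0.16
grip_force: 30.0
```

```bash
python3 st.py
```

```text
8.3 [0.4823222  0.18030567 0.08453369] 13.921119321261811 29.999090689234436 yaw 166.43105621642835 [-0.82311727  3.72875758  2.16895426] [-0.69705578 -0.43411277  0.15232336] 0.73986111057047
```

The torque dropped to the friction level past the old stop, so it is free. I'll turn on to the open stop, at yaw about 213°.

>>> step_arm(
  commands=[
    {"travel": [0,0,0],"turn": [0,0,-7]},
    {"travel": [0,0,0],"turn": [0,0,-14]},
    {"travel": [0,0,0],"turn": [0,0,-21]},
    {"travel": [0,0,0],"turn": [0,0,-28]},
    {"travel": [0,0,0],"turn": [0,0,-35]},
  ],
)

```text
time: 8.8
position: [0.4824, 0.1795, 0.0845]
tool_rot: [0.584, -3.086, 0.002]
ft_force: [2.7, 0.5, -2.2]
grip_width: 0.159
grip_force: 30.0
```

```bash
python3 st.py
```

```text
8.8 [0.48238204 0.17949755 0.08454049] 13.79134774240536 29.99930838122964 yaw -158.56048721973343 [-2.67319935 -0.48097583  2.17893538] [-0.07991163 -0.67514549  0.14213949] 1.3145978035140093
```

>>> step_arm(
  commands=[
    {"travel": [0,0,0],"turn": [0,0,-6]},
    {"travel": [0,0,0],"turn": [0,0,-10]},
    {"travel": [0,0,0],"turn": [0,0,-12]},
    {"travel": [0,0,0],"turn": [0,0,-12]},
  ],
)

```text
time: 9.2
position: [0.4825, 0.1793, 0.0845]
tool_rot: [0.894, -3.011, 0.002]
ft_force: [1.8, -0.3, -1.9]
grip_width: 0.156
grip_force: 30.0
```

```bash
python3 st.py
```

```text
9.2 [0.48249034 0.17926388 0.08452003] 13.578892664164329 29.99861146789044 yaw -146.94347016554872 [-1.37624756 -1.21657548  1.89184279] [ 0.2477775  -0.58180823  0.49056466] 1.503081214611532
```

It is at the open stop. I'll release and lift off.

>>> step_arm(
  commands=[
    {"travel": [0,0,0],"turn": [0,0,0]},
    {"travel": [0,0,0],"turn": [0,0,0]},
    {"travel": [0,0,0],"turn": [0,0,0]},
    {"travel": [0,0,0],"turn": [0,0,0]},
    {"travel": [0,0,0],"turn": [0,0,0]},
  ],
  gripper=0.6,
)

```text
time: 9.7
position: [0.4822, 0.1803, 0.0845]
tool_rot: [0.894, -3.011, 0.0]
ft_force: [-0.6, -0.7, -0.0]
grip_width: 0.525
grip_force: 0.0
```

>>> step_arm(
  commands=[
    {"travel": [0,0,-0.02],"turn": [0,0,0]},
    {"travel": [0,0,-0.05],"turn": [0,0,0]},
    {"travel": [0,0,-0.09],"turn": [0,0,0]},
    {"travel": [0,0,-0.13],"turn": [0,0,0]},
    {"travel": [0,0,-0.15],"turn": [0,0,0]},
  ],
)

```text
time: 10.2
position: [0.4834, 0.1812, 0.2379]
tool_rot: [-0.894, 3.007, -0.002]
ft_force: [-0.3, -0.8, -1.4]
grip_width: 0.6
grip_force: 0.0
```

>>> step_arm(
  commands=[
    {"travel": [0,0,0],"turn": [0,0,0]},
    {"travel": [0,0,0],"turn": [0,0,0]},
    {"travel": [0,0,0],"turn": [0,0,0]},
  ],
)

```text
time: 10.5
position: [0.4815, 0.1799, 0.2331]
tool_rot: [0.893, -3.009, -0.0]
ft_force: [0.3, -0.7, -1.3]
grip_width: 0.598
grip_force: 0.0
```

```bash
python3 st.py
python3 - <<'E'
from bench import ctrl; import cv2
cv2.imwrite('pics/wrist3.png',ctrl.get_image('wrist')[:,:,::-1])
E
```

```text
10.5 [0.48152578 0.17991193 0.23311508] 52.00738759110553 0.0 yaw -146.93100465407153 [ 0.15824332 -0.77968414  1.31301301] [-0.09354736 -0.17709926 -0.05410997] 1.6569995061973364
```

View pics/wrist3.png

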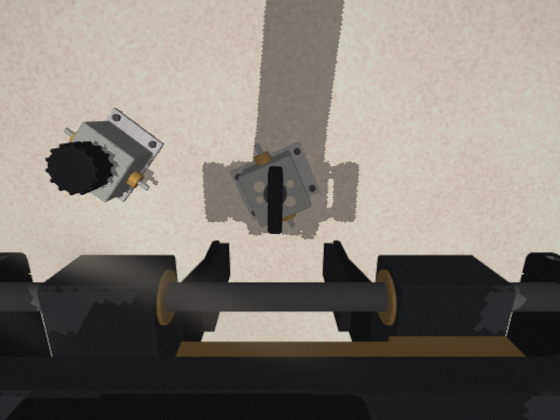

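The bar at (275,200) stands aligned with the tool and is turned about 66° from its block. The gripper is clear, so I'll hand in.

```bash
python3 -c "
from bench import ctrl; print(ctrl.close_job())"
```

```text
the job is handed in; nothing more can be done
None
```

The purge valve was rocked free, turned anticlockwise to its open stop and released. The arm never went near the round knob or the lever, and the job was handed in at about 10.5 s; no verdict was returned.

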